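# Load the cooling blocks

## Task

Put the four closed containers on the cooling blocks, each standing upright on the floor of the bore made for it: the red-capped tube in the red block, the blue-capped tube in the blue block, the amber dropper bottle in the gold block and the blue-capped glass bottle in the wide silver block. Do not tip any container over, and leave the open beakers standing where they are.

Things in the scene. Friction and masses are not known exactly. Their poses are not given: they have to be found in the camera images.
- tube_red: loose upright plastic sample tube with a flat foot, closed by a red screw cap: clear body 28 mm across, cap 34 mm across from 94 mm up to the top at 108 mm, about 40 g; origin at the centre of its underside, z up along its axis. It belongs in the red block
- tube_blue: loose upright plastic sample tube with a flat foot, closed by a blue screw cap: clear body 28 mm across, cap 34 mm across from 94 mm up to the top at 108 mm, about 40 g; origin at the centre of its underside, z up along its axis. It belongs in the blue block
- dropper: loose upright amber glass dropper bottle with a black dropper top: glass body 33 mm across up to 62 mm height, black collar 23 mm across from 62 to 78 mm, rubber bulb 15 mm across up to the top at 104 mm, about 55 g; origin at the centre of its underside, z up along its axis. It belongs in the gold block
- bottle: loose upright clear glass reagent bottle with a blue screw cap: body 56 mm across with a shoulder that narrows below the cap, cap 39 mm across from 88 mm up to the top at 110 mm, about 190 g; origin at the centre of its underside, z up along its axis. It belongs in the silver block
- block_red: round red anodised aluminium cooling block, 70 mm across and 45 mm high, fixed to the bench, standing upright, with one round open bore in the middle of its top: bore 36 mm wide, flared to 44 mm over the top 7 mm, its flat floor 8 mm above the bench (37 mm deep). Origin at the centre of its underside, z up along the bore's axis
- block_blue: round blue anodised aluminium cooling block, 70 mm across and 45 mm high, fixed to the bench, standing upright, with one round open bore in the middle of its top: bore 36 mm wide, flared to 44 mm over the top 7 mm, its flat floor 8 mm above the bench (37 mm deep). Origin at the centre of its underside, z up along the bore's axis
- block_gold: round gold anodised aluminium cooling block, 76 mm across and 36 mm high, fixed to the bench, standing upright, with one round open bore in the middle of its top: bore 42 mm wide, flared to 50 mm over the top 7 mm, its flat floor 8 mm above the bench (28 mm deep). Origin at the centre of its underside, z up along the bore's axis
- block_silver: round bare silver (pale grey metal) aluminium cooling block, 98 mm across and 40 mm high, fixed to the bench, standing upright, with one round open bore in the middle of its top: bore 64 mm wide, flared to 72 mm over the top 7 mm, its flat floor 8 mm above the bench (32 mm deep). Origin at the centre of its underside, z up along the bore's axis
- beaker_a: open glass beaker with a little yellow material in it, loose, 60 mm wide (68 mm over the spout), 75 mm high, a bystander to be left standing where it is; origin near the centre of its underside, z up
- shaker_corner (a point): fixed obstacle: the corner nearest the robot of the big shaker's tray, 149 mm up; post and walls there rise to 350 mm. From it the tray's front edge runs away to the left, 64 degrees from straight ahead, its side wall to the right, 26 degrees; the base below (104 mm high) reaches 100 mm farther right and 35 mm nearer. It juts between left and right work areas: pass on the robot's side
Mind the look-alikes: they are no part of the job. What is shaped like the dropper but green is not meant.

How it is judged:
At the end, for the whole second after the job is handed in: each container stands in its own block within 9 mm of the bore's axis, its underside no more than 4 mm above the bore's floor, leaning less than 7 degrees, at rest and released; the loose beaker is within 30 mm of where it started and upright (within 11 degrees) (horizontal distance between tube_red and block_red below 0.009 m and z of tube_red in the frame of block_red below 0.012 m and angle between each of tube_red, tube_blue, dropper, bottle's own z axis and vertical below 0.12 rad and linear speed of each of tube_red, tube_blue, dropper, bottle below 0.02 m/s and contact force between each of tube_red, tube_blue, dropper, bottle and the fingers below 0.05 N and horizontal distance between tube_blue and block_blue below 0.009 m and z of tube_blue in the frame of block_blue below 0.012 m and horizontal distance between dropper and block_gold below 0.009 m and z of dropper in the frame of block_gold below 0.012 m and horizontal distance between bottle and block_silver below 0.009 m and z of bottle in the frame of block_silver below 0.012 m and distance of beaker_a from where it was at the start of the episode below 0.03 m and angle between beaker_a's own z axis and vertical below 0.2 rad); the robot touches nothing.
It fails at once if a container is tipped over (leans more than 40 degrees) (angle between any of tube_red, tube_blue, dropper, bottle's own z axis and vertical above 0.7 rad).
It fails at once if the open beaker is pushed more than 30 mm or tipped more than 17 degrees (distance of beaker_a from where it was at the start of the episode above 0.03 m or angle between beaker_a's own z axis and vertical above 0.3 rad).
It also fails if it takes over 102 s, if anything falls off the work surface, if the arm or the gripper's body presses on something with over 40 N, if the wrist force passes 120 N, or if a joint passes its speed limit or range.

## Robot

A 6-joint arm with a two-finger parallel gripper is mounted at the origin on the work surface; the furniture and walls round the work are solid. World frame = base frame: x ahead of the robot, y to its left, z up, the work surface at z = 0. Lengths are in m, angles in rad, forces in N, time in s.
With the tool pointing down it reaches from about 0.325 to 0.925 m from the base axis. Payload 3.1 kg.
Tool frame: the origin (TCP) lies at the very end of the fingers, on their centre line; the grasp point (between the pads) lies 19 mm behind it (robot.grip_depth is the distance from the TCP to the grasp point, in m); z points along the fingers, y is the line along which they close (so a half turn about z gives the same grasp; the last joint's range is limited). The gripper opens to 85 mm and grips with 20 to 120 N. Pads are 22 mm wide; open, the fingers measure 114 mm over their backs; the gripper's body (76 mm by 85 mm) begins 54 mm behind the grasp point. The pads swing forward as they close: fully open they stand 13 mm farther back than shut.
Start: joints at [-1.291, 0.217, 1.613, -0, 1.311, -0.112], TCP at [0.239, -0.578, 0.231] pointing down, gripper open.
Joint ranges: [-2.75, 2.75], [-0.78, 2.1], [0.31, 2.55], [-1.13, 4.27], [0.13, 2.63], [-2.58, 2.58]. Speed limits (rad/s): [2.79, 2.79, 3.14, 3.14, 3.14, 3.14].

## Interface

Orientations are given as a unit quaternion [x, y, z, w].
In Python, from rig import robot gives the robot as it stands. Calls block until the motion is done:
- robot.movep(position, orientation): joint-space move of the TCP to a pose.
- robot.servo_line(position, frame=None, rate=0.15): straight line of the TCP; frame=None keeps the orientation; rate is the mean speed in m/s.
- robot.move_j(angles): joint-space move.
- robot.grip(opening, f_grip=None): finger opening in m; f_grip is the grip in N (None keeps the last); returns when the fingers have stopped.
- robot.pause(seconds).
- robot.inverse_kinematics(position, orientation): joint angles nearest the present ones, or None.
- robot.read_state(): the state.
- robot.snapshot(name): name is "scene" or "top"; returns the picture (420x560x3 uint8, blue, green, red); there is no depth.
- robot.calibration(name): a dict with "intrinsics" (3x3 intrinsics, pixels), "dist" ([k1, k2, p1, p2, k3] as OpenCV has them; the pictures are not rectified), "rvec" (rotation vector, rad) and "tvec" (3), from world to camera coordinates, as OpenCV has them. Camera axes: x right, y down, z forward; pixel columns grow to the right and rows downward; lengths in m; the calibration is good to about 2 mm. A picture is of the moment at which its call begins. calibration takes no time and is no camera call.
A pose or a line that the arm cannot do raises robot.IKError and nothing moves.
- robot.finish_job(): hands the job in; it is judged then, once.
Trained networks look in the newest picture that a camera, given by its name, has taken for a name from the list of things; names that differ only in an ending like _2 or _b are one class to them, and where a whole thing is asked for, a point or a joint stands for the part that bears it (a point fixed in the world has none). Each returns a list of dicts, best first, with "confidence" (0 to 1); they miss things now and then, are a little off and sometimes report something else, mostly with a low value. They report only what shows in the picture. A call takes as long as a camera call. They do not tell look-alikes from the thing itself.
- robot.search_frame(camera, query): "centre" ([column, row] in pixels, amid what is visible of it).
- robot.spot_point(camera, query): "centre" ([column, row] in pixels: a listed point, or the origin of a listed thing).
The state is a dict: "time_s": time; "joint_positions": joint angles; "qvel": joint speeds; "joint_torque": joint torques, N m; "ee_pos": TCP position; "ee_rot": TCP orientation; "ft_force": force on the tool from outside, world axes, zero at the start; "ft_torque": the same for the moment, N m; "gripper_width": finger opening in m; "gripper_force": force on a finger pad.
Only numpy, scipy, OpenCV 4.12 (cv2) and the standard library are available. Lean on these libraries where they do the work, as an engineer would, in place of code of your own. Each camera call takes 0.05 s, during which the arm holds its last target. There are 200 camera calls.

## Working session

There is one attempt and no reset: what is moved stays moved. The work goes in short steps, each a Python script; the robot and the scene stay as the last script left them, time stands still between calls to the robot, and variables do not carry over. Pictures are saved under pics/ and viewed, at most 14 in all, crops included, and the job is handed in when it is done.

```bash
mkdir -p pics; cat > h.py <<'E'
import numpy as np, cv2
from rig import robot
def cal(c):
    k=robot.calibration(c); return [np.array(k[n],float) for n in("intrinsics","dist","rvec","tvec")]
def ray(c,px):
    K,D,r,t=cal(c); u=cv2.undistortPoints(np.array([[px]],float),K,D)[0,0]
    R=cv2.Rodrigues(r)[0]; o=-R.T@t.ravel(); return o,R.T@np.array([u[0],u[1],1])
def at_z(c,px,z):
    o,d=ray(c,px); return o+d*(z-o[2])/d[2]
def proj(c,p):
    K,D,r,t=cal(c); return cv2.projectPoints(np.array(p,float).reshape(-1,1,3),r,t,K,D)[0][:,0]
E
python3 - <<'E'
from h import *
for c in("scene","top"):
    im=robot.snapshot(c); cv2.imwrite(f"pics/{c}0.png",im)
    o,d=ray(c,[280,210]); print(c,o.round(3),d.round(3))
    for n in "tube_red tube_blue dropper bottle block_red block_blue block_gold block_silver beaker_a shaker_corner".split():
        z=0.149 if n=="shaker_corner" else 0
        print(c,n,[(round(q["confidence"],2),np.round(q["centre"]).tolist(),at_z(c,q["centre"],z)[:2].round(3).tolist()) for q in robot.spot_point(c,n)[:4]])
print(robot.read_state()["time_s"])
E
```

```text
scene [-0.002  0.835  0.724] [ 0.39  -0.74  -0.549]
scene tube_red [(0.69, [212.0, 324.0], [0.416, 0.366])]
scene tube_blue [(0.84, [329.0, 202.0], [0.39, -0.275])]
scene dropper [(0.89, [177.0, 331.0], [0.473, 0.42]), (0.71, [171.0, 306.0], [0.536, 0.369])]
scene bottle [(0.61, [294.0, 229.0], [0.422, -0.068])]
scene block_red [(0.75, [243.0, 285.0], [0.426, 0.22]), (0.21, [292.0, 229.0], [0.428, -0.066])]
scene block_blue [(0.81, [201.0, 274.0], [0.544, 0.241]), (0.69, [266.0, 255.0], [0.433, 0.086])]
scene block_gold [(0.53, [301.0, 182.0], [0.535, -0.35])]
scene block_silver [(0.57, [267.0, 253.0], [0.435, 0.075]), (0.55, [284.0, 296.0], [0.313, 0.2])]
scene beaker_a [(0.87, [285.0, 291.0], [0.318, 0.185])]
scene shaker_corner []
top [0.159 0.028 1.567] [ 0.172 -0.002 -0.985]
top tube_red [(0.71, [162.0, 214.0], [0.411, 0.374])]
top tube_blue [(0.77, [377.0, 227.0], [0.392, -0.264])]
top dropper [(0.71, [168.0, 178.0], [0.522, 0.366]), (0.46, [145.0, 196.0], [0.465, 0.431])]
top bottle [(0.69, [309.0, 211.0], [0.433, -0.061])]
top block_red [(0.92, [212.0, 214.0], [0.415, 0.228])]
top block_blue [(0.63, [208.0, 170.0], [0.548, 0.248])]
top block_gold [(0.88, [406.0, 183.0], [0.527, -0.351])]
top block_silver [(0.92, [262.0, 206.0], [0.444, 0.081])]
top beaker_a [(0.78, [222.0, 248.0], [0.314, 0.193])]
top shaker_corner []
1.1
```

```bash
sleep 1
```

```text
(no output)
```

View pics/scene0.png

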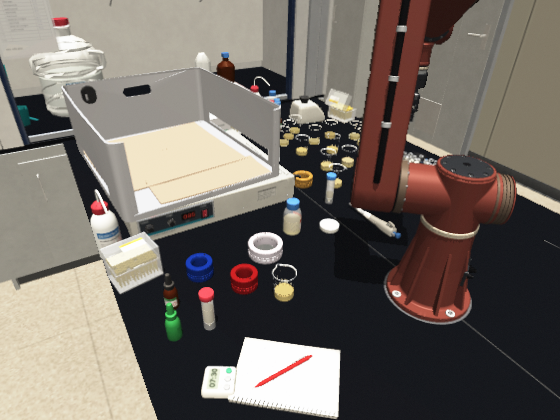

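View pics/top0.png

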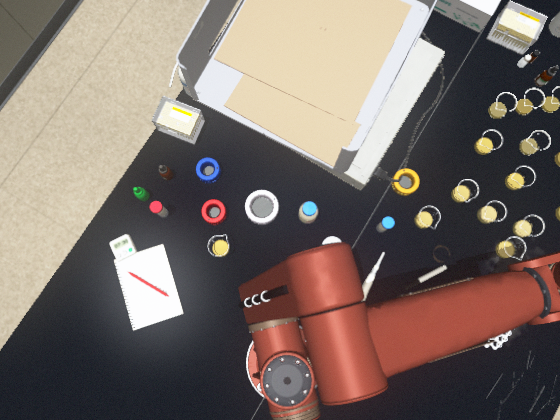

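The scene shows red tube ~(207,310), red block (243,278), silver block (266,247), bottle (292,218), blue tube (329,190), gold block (302,179) and beaker_a (285,285). For the dropper there are two candidates: amber at scene (170,290) / top (165,172), and green at scene (173,323) / top (140,193). The amber one fits and green is the look-alike. Next I'll refine the positions by colour and confirm them in a crop.

```bash
cat > meas.py <<'E'
from h import *
from scipy.optimize import least_squares
# name: guess xy, r, z0, z1, hsv ranges
R=[((0,120,60),(8,255,255)),((172,120,60),(180,255,255))]
B=[((98,110,60),(125,255,255))]
OBJ=dict(tube_red=((.413,.370),.017,.094,.108,R),tube_blue=((.391,-.27),.017,.094,.108,B),
 dropper=((.528,.367),.0165,0,.062,[((0,60,25),(20,255,160))]),bottle=((.428,-.064),.0195,.088,.110,B),
 block_red=((.42,.224),.035,0,.045,R),block_blue=((.546,.245),.035,0,.045,[((108,110,40),(130,255,255))]),
 block_gold=((.53,-.35),.038,0,.036,[((15,100,60),(32,255,255))]),block_silver=((.44,.079),.049,0,.040,[((0,0,85),(180,70,255))]))
a=np.linspace(0,2*np.pi,40)
def hull(c,xy,r,z0,z1):
    p=[(xy[0]+r*np.cos(t),xy[1]+r*np.sin(t),z) for z in(z0,z1) for t in a]
    return cv2.convexHull(proj(c,p).astype(np.float32))
def cen(h):
    m=cv2.moments(h); return np.array([m["m10"],m["m01"]])/m["m00"],m["m00"]
def measure(n,imgs,guess=None):
    g,r,z0,z1,rng=OBJ[n]; g=guess or g; tgt={};info=[]
    for c,im in imgs.items():
        e,A=cen(hull(c,g,r,z0,z1)); hsv=cv2.cvtColor(im,cv2.COLOR_BGR2HSV)
        m=sum(cv2.inRange(hsv,lo,hi) for lo,hi in rng)
        win=np.zeros_like(m); cv2.circle(win,tuple(int(v) for v in e),int(1.6*A**.5)+2,255,-1); m&=win
        k,l,s,_=cv2.connectedComponentsWithStats(m)
        if k<2: info.append((c,"none")); continue
        i=1+np.argmax(s[1:,4]); pts=cv2.findNonZero((l==i).astype(np.uint8))
        H=cv2.convexHull(pts); q,Am=cen(H); P=cv2.arcLength(H,True)
        info.append((c,round((Am+P/2)/A,2),(q-e).round(1).tolist())); tgt[c]=q
    f=lambda xy,cs:np.concatenate([cen(hull(c,xy,r,z0,z1))[0]-tgt[c] for c in cs])
    per={c:least_squares(f,g,args=([c],),diff_step=1e-3).x.round(4).tolist() for c in tgt}
    s=least_squares(f,g,args=(list(tgt),),diff_step=1e-3)
    return s.x.round(4).tolist(),per,info
if __name__=="__main__":
    imgs={c:cv2.imread(f"pics/{c}0.png") for c in("scene","top")}
    draw={c:im.copy() for c,im in imgs.items()}
    big={c:cv2.resize(im,None,fx=4,fy=4,interpolation=cv2.INTER_CUBIC) for c,im in imgs.items()}
    for n in OBJ:
        x,per,info=measure(n,imgs); print(n,x,per,info)
        for c in imgs:
            for z in OBJ[n][2:4]:
                p=proj(c,[(x[0]+OBJ[n][1]*np.cos(t),x[1]+OBJ[n][1]*np.sin(t),z) for t in a])
                cv2.polylines(big[c],[((p+.5)*4).astype(np.int32)],True,(255,255,0),1)
    t=big["top"][130*4:265*4,125*4:325*4]; s=big["scene"][150*4:350*4,150*4:350*4]
    cv2.imwrite("pics/crop1.png",np.hstack([cv2.resize(t,(444,300)),cv2.resize(s,(300,300))]) if 0 else cv2.resize(t,(800,540)))
    cv2.imwrite("pics/crop2.png",cv2.resize(s,(600,600)))
    for c,p in(("scene",(277,176)),("top",(349,157)),("top",(357,150))): print(c,p,at_z(c,p,.149).round(3))
    print("base",at_z("top",(364,187),.104).round(3),at_z("scene",(293,183),.104).round(3))
E
python3 meas.py
```

```text
tube_red [0.4175, 0.3718] {'scene': [0.4196, 0.3699], 'top': [0.4157, 0.3731]} [('scene', 0.98, [-2.4, -1.1]), ('top', 1.05, [-1.1, -1.0])]
tube_blue [0.3919, -0.2759] {'scene': [0.3951, -0.2809], 'top': [0.3907, -0.2754]} [('scene', 1.02, [0.1, -1.6]), ('top', 1.09, [1.9, 0.2])]
dropper [0.5308, 0.3646] {'scene': [0.5331, 0.3649], 'top': [0.5279, 0.363]} [('scene', 0.7, [-1.1, -1.3]), ('top', 0.76, [1.4, 0.1])]
bottle [0.4252, -0.0568] {'scene': [0.4274, -0.0607], 'top': [0.4244, -0.0559]} [('scene', 1.0, [-0.3, 0.6]), ('top', 1.0, [-2.9, 1.2])]
block_red [0.4207, 0.2191] {'scene': [0.4229, 0.217], 'top': [0.4189, 0.2202]} [('scene', 0.99, [0.5, -2.0]), ('top', 1.04, [1.3, 0.4])]
block_blue [0.5458, 0.2429] {'scene': [0.5484, 0.241], 'top': [0.544, 0.2436]} [('scene', 1.05, [0.2, -1.2]), ('top', 1.04, [0.4, 0.7])]
block_gold [0.5277, -0.345] {'scene': [0.5307, -0.3518], 'top': [0.5273, -0.344]} [('scene', 0.98, [0.0, -0.2]), ('top', 1.05, [-2.0, 0.8])]
block_silver [0.4395, 0.0799] {'scene': [0.4422, 0.0767], 'top': [0.438, 0.081]} [('scene', 1.02, [-0.2, -0.7]), ('top', 1.08, [-0.7, 0.6])]
scene (277, 176) [ 0.507 -0.104  0.149]
top (349, 157) [ 0.561 -0.16   0.149]
top (357, 150) [ 0.581 -0.182  0.149]
base [ 0.488 -0.208  0.104] [ 0.479 -0.163  0.104]
```

View pics/crop1.png

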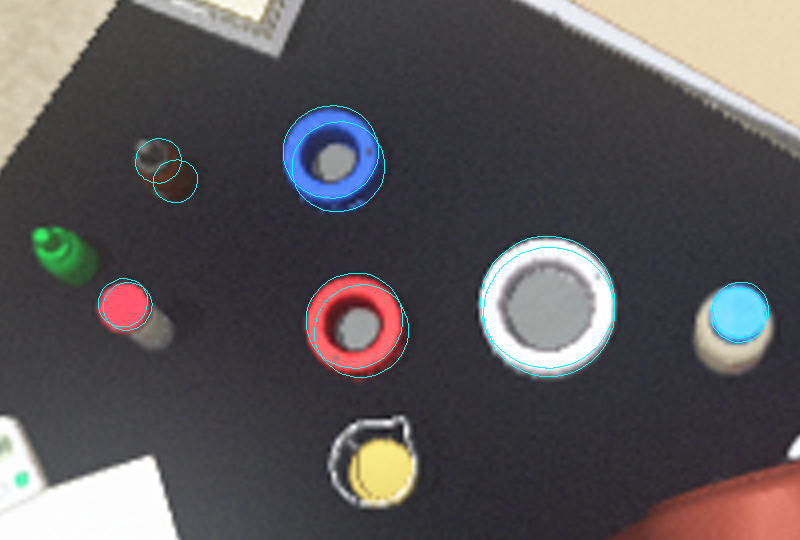

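View pics/crop2.png

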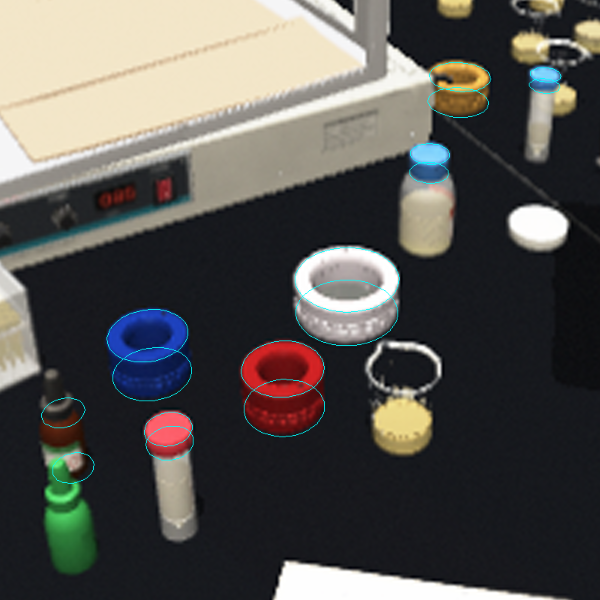

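```bash
cat > act.py <<'E'
from h import *
from scipy.spatial.transform import Rotation as Ro
def q(phi):
    c,s=np.cos(phi),np.sin(phi); y=np.array([c,s,0]); z=np.array([0,0,-1.]); x=np.cross(y,z)
    return Ro.from_matrix(np.c_[x,y,z]).as_quat()
def best(p,phi=None):
    """yaw (closing axis angle) whose last joint is nearest mid-range; phi given: it or its half turn"""
    c=[phi,phi+np.pi] if phi is not None else np.arange(-np.pi,np.pi,np.pi/8)
    o=[(abs(j[5]),f) for f in c if (j:=robot.inverse_kinematics(list(p),q(f).tolist())) is not None]
    return min(o)[1]
def go(x,y,z,phi=None):
    f=best((x,y,z),phi); robot.movep([x,y,z],q(f).tolist()); return f
def line(x,y,z,rate=.15): robot.servo_line([x,y,z],rate=rate)
def st(m=""):
    s=robot.read_state(); print(m,"t",round(s["time_s"],1),"p",np.round(s["ee_pos"],4).tolist(),"w",round(s["gripper_width"],4),"gf",np.round(s["gripper_force"],1),"F",np.round(s["ft_force"],1).tolist())
    return s
def pick(x,y,T,op,phi=None,force=40,up=.26):
    robot.grip(op); go(x,y,.22,phi); line(x,y,T,.12); robot.grip(.0,force); st("gripped"); line(x,y,up,.15); return st("lifted")
def place(x,y,T,top,op):
    """T: TCP height above the container's underside; bore floor at 8 mm"""
    go(x,y,.24); line(x,y,T+top+.008,.15); line(x,y,T+.0095,.05); s=st("down")
    if abs(s["ft_force"][2])>15: print("BLOCKED?"); return
    robot.grip(op); st("open"); line(x,y,.24,.15)
E
python3 - <<'E'
from act import *
s=robot.read_state(); print(Ro.from_quat(s["ee_rot"]).as_matrix().round(2).tolist())
for n,p,f in(("tb",(.392,-.276,.05),None),("way1",(.36,-.12,.26),None),("way2",(.38,.1,.26),None),("bb",(.546,.243,.06),None),("tr",(.4175,.372,.05),-np.pi/4),("dr",(.53,.365,.035),np.pi/4),("go",(.528,-.346,.04),None),("bo",(.425,-.058,.08),None)):
    b=best(p,f); print(n,round(b,2),np.round(robot.inverse_kinematics(list(p),q(b).tolist()),2))
# dropper bulb, both views
print(at_z("scene",(167.5,274.5),.104).round(3),at_z("top",(161.7,168),.1).round(3))
for c in("scene","top"): print(c,proj(c,[(.507,-.11,.149),(.507,-.11,.35)]).round())
pick(.392,-.276,.052,.06)
E
```

```text
[[0.92, 0.38, 0.0], [0.38, -0.92, -0.0], [0.0, 0.0, -1.0]]
tb -0.79 [-0.76  0.15  2.07 -0.    0.91  0.03]
way1 -0.39 [-0.51 -0.38  2.11 -0.    1.4  -0.11]
way2 0.0 [ 0.08 -0.34  2.09 -0.    1.39  0.08]
bb 0.39 [ 0.3   0.36  1.79 -0.    0.99 -0.09]
tr -0.79 [ 0.6   0.3   1.89 -0.    0.95  1.39]
dr 0.79 [ 0.49  0.48  1.68 -0.    0.99 -0.29]
go -0.79 [-0.69  0.45  1.71 -0.    0.98  0.09]
bo -0.39 [-0.3  -0.01  2.18 -0.    0.97  0.09]
[0.531 0.367 0.104] [0.526 0.363 0.1  ]
scene [[278. 175.]
 [279. 112.]]
top [[331. 176.]
 [339. 155.]]
gripped t 4.7 p [0.3923, -0.2763, 0.0526] w 0.0286 gf 38.8 F [-1.4, 1.2, 3.7]
lifted t 6.2 p [0.3915, -0.2755, 0.2587] w 0.028 gf 39.0 F [-0.3, -0.5, -0.6]
```

```bash
python3 - <<'E'
from act import *
go(.35,-.12,.26); go(.38,.1,.26)
place(.5462,.2425,.052,.045,.05)
im=robot.snapshot("scene"); cv2.imwrite("pics/s1.png",cv2.resize(im[150:350,130:350],None,fx=2.5,fy=2.5,interpolation=cv2.INTER_CUBIC))
pick(.4175,.3718,.052,.06,-np.pi/4)
E
```

```text
down t 10.8 p [0.5465, 0.2426, 0.0617] w 0.028 gf 39.1 F [-0.1, -0.4, 0.0]
open t 11.1 p [0.5464, 0.2426, 0.0618] w 0.05 gf 0.0 F [0.9, 0.3, 0.6]
gripped t 16.0 p [0.418, 0.3722, 0.0527] w 0.0279 gf 39.0 F [-0.9, -0.1, 3.4]
lifted t 17.6 p [0.4169, 0.3713, 0.2586] w 0.028 gf 39.3 F [-0.3, -1.1, -0.9]
```

View pics/s1.png

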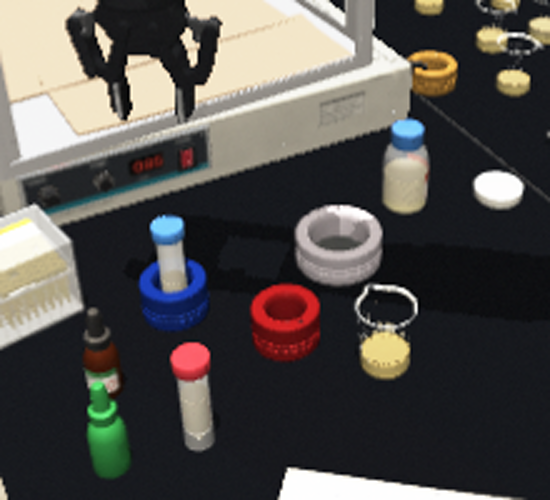

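The blue tube now stands upright in the blue block (at (168,265) in the crop). Next I'll place the red tube and pick up the dropper.

```bash
python3 - <<'E'
from act import *
place(.4208,.2190,.052,.045,.05)
pick(.5295,.365,.038,.06,np.pi/4)
im=robot.snapshot("scene"); cv2.imwrite("pics/s2.png",cv2.resize(im[150:350,130:350],None,fx=2.5,fy=2.5,interpolation=cv2.INTER_CUBIC))
E
```

```text
down t 20.9 p [0.4211, 0.2191, 0.0617] w 0.0279 gf 39.4 F [-0.3, 0.1, -0.3]
open t 21.3 p [0.421, 0.2191, 0.0617] w 0.0501 gf 0.0 F [-0.6, -0.3, -0.3]
gripped t 25.7 p [0.5302, 0.3654, 0.039] w 0.0303 gf 39.4 F [-0.9, -0.8, 3.8]
lifted t 27.3 p [0.5288, 0.3646, 0.2584] w 0.0305 gf 39.4 F [0.5, -0.1, -1.7]
```

View pics/s2.png

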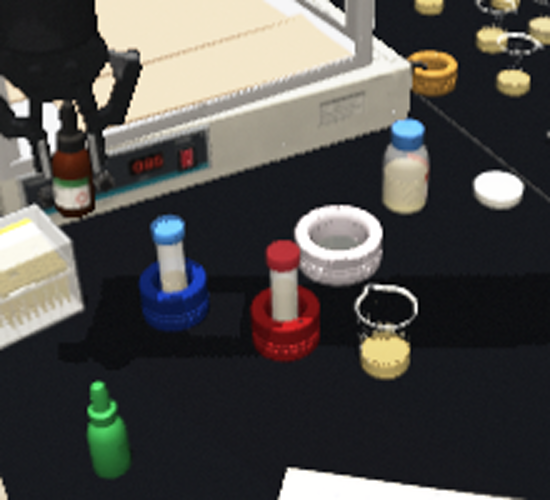

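The red tube is seated in the red block (crop (283,295)), and the amber dropper is held upright with the green bottle untouched. Next I'll carry the dropper past the shaker corner on the robot's side.

```bash
python3 - <<'E'
from act import *
go(.38,.12,.27); go(.35,-.12,.27); go(.40,-.30,.27)
place(.5285,-.3465,.038,.036,.05)
go(.40,-.30,.25)
for c in("scene","top"):
    im=robot.snapshot(c); cv2.imwrite(f"pics/{c}3.png",im)
a=cv2.imread("pics/scene3.png")[130:250,250:370]; b=cv2.imread("pics/top3.png")[130:250,330:450]
cv2.imwrite("pics/s3.png",cv2.resize(np.hstack([a,b]),(800,400),interpolation=cv2.INTER_CUBIC))
from meas import measure
print(measure("bottle",{c:cv2.imread(f"pics/{c}3.png") for c in("scene","top")}))
E
```

```text
down t 32.9 p [0.5277, -0.3458, 0.0469] w 0.0303 gf 40.9 F [-1.4, 2.7, 2.6]
open t 33.2 p [0.5288, -0.3469, 0.0475] w 0.0502 gf 0.0 F [0.3, -0.3, -0.4]
([0.4251, -0.0568], {'scene': [0.4274, -0.0607], 'top': [0.4243, -0.0559]}, [('scene', 1.0, [-0.3, 0.6]), ('top', 1.0, [-2.9, 1.2])])
```

View pics/s3.png

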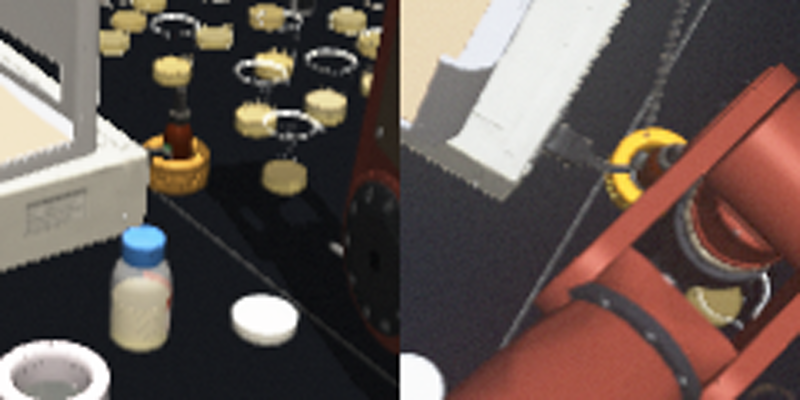

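The dropper is in the gold block and looks upright, but I'll recheck its depth once the arm is clear. Now the bottle.

```bash
python3 - <<'E'
from act import *
go(.37,-.15,.25)
pick(.4257,-.058,.078,.07,force=60)
go(.40,.02,.27)
place(.4400,.0792,.078,.040,.06)
go(.36,.0,.30)
for c in("scene","top"):
    im=robot.snapshot(c); cv2.imwrite(f"pics/{c}4.png",im)
a=cv2.imread("pics/scene4.png")[150:300,190:330]; b=cv2.imread("pics/top4.png")[140:290,300:440]
cv2.imwrite("pics/s4.png",cv2.resize(np.hstack([a,b]),(800,430),interpolation=cv2.INTER_CUBIC))
E
```

```text
gripped t 38.6 p [0.4246, -0.0575, 0.0794] w 0.0382 gf 56.7 F [-5.8, 1.6, 12.0]
lifted t 40.0 p [0.4249, -0.0578, 0.2586] w 0.038 gf 56.0 F [0.7, -0.7, -1.8]
down t 42.6 p [0.4392, 0.0792, 0.0875] w 0.0379 gf 57.8 F [-3.7, -0.4, 4.0]
open t 43.0 p [0.4405, 0.0792, 0.0876] w 0.0597 gf 0.0 F [-0.9, 0.1, -0.4]
```

View pics/s4.png

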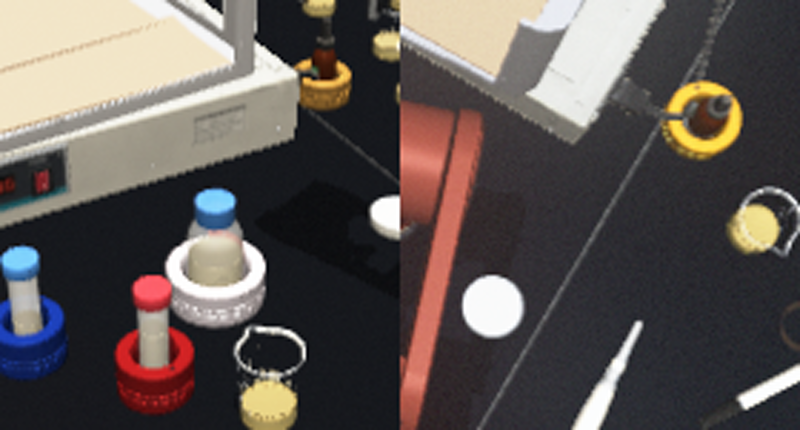

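```bash
python3 - <<'E'
from act import *
import meas
robot.move_j([-1.291,0.217,1.613,0,1.311,-0.112])
im={c:robot.snapshot(c) for c in("scene","top")}
for c in im: cv2.imwrite(f"pics/{c}5.png",im[c])
for n,b,m in(("tube_red","block_red",(.4208,.219)),("tube_blue","block_blue",(.5462,.2425)),("bottle","block_silver",(.440,.079))):
    g,r,z0,z1,rng=meas.OBJ[n]; 
    for dz in(.008,.014):
        meas.OBJ[n]=(m,r,z0+dz,z1+dz,rng); x,per,info=meas.measure(n,im); d=np.array(per["scene"])-per["top"]
        print(n,dz,(np.array(x)-m).round(4),"scene-top",d.round(4))
x=(.5287,-.3468); tiles=[]
for c in im:
    B=cv2.resize(im[c],None,fx=8,fy=8,interpolation=cv2.INTER_CUBIC)
    for r,z,col in((.0075,.112,(0,255,0)),(.0115,.086,(255,255,0)),(.0115,.070,(255,255,0)),(.021,.036,(255,0,255))):
        p=proj(c,[(x[0]+r*np.cos(t),x[1]+r*np.sin(t),z) for t in meas.a]); cv2.polylines(B,[((p+.5)*8).astype(int)],True,col,1)
    u,v=((proj(c,[(*x,.06)])[0])*8).astype(int); t=B[v-200:v+200,u-200:u+200]; tiles.append(cv2.convertScaleAbs(t,alpha=1.5,beta=20))
cv2.imwrite("pics/s5.png",np.hstack(tiles))
print([(round(q_["confidence"],2),at_z("top",q_["centre"],.0)[:2].round(3)) for q_ in robot.spot_point("top","beaker_a")[:2]])
E
```

```text
tube_red 0.008 [-0.0056 -0.0044] scene-top [0.0194 0.0065]
tube_red 0.014 [-0.0074 -0.0027] scene-top [0.0162 0.0134]
tube_blue 0.008 [-0.0095 -0.0033] scene-top [0.022 0.007]
tube_blue 0.014 [-0.0119 -0.0018] scene-top [0.0182 0.0135]
bottle 0.008 [-0.0031  0.0036] scene-top [ 0.0098 -0.0077]
bottle 0.014 [-0.0048  0.0054] scene-top [ 0.0066 -0.0001]
[(0.52, array([0.308, 0.199]))]
```

View pics/s5.png

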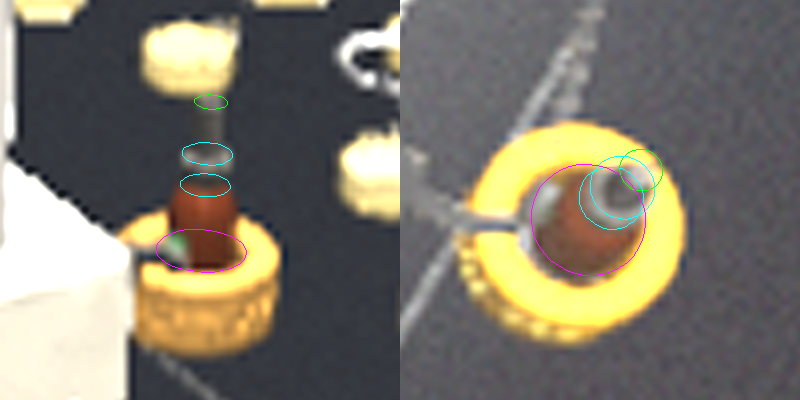

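The rings drawn for a seated dropper line up with its collar and bulb in both views. The colour fits for the caps are contaminated, because cap and block share a colour, so I'll check those with the same overlay and compare the beaker before and after.

```bash
python3 - <<'E'
from h import *
a=np.linspace(0,2*np.pi,40); rows=[]
im={c:cv2.imread(f"pics/{c}5.png") for c in("scene","top")}
for c in im:
    S=7;B=cv2.resize(im[c],None,fx=S,fy=S,interpolation=cv2.INTER_CUBIC); ts=[]
    for (x,y),r,z0,z1 in(((.4208,.219),.017,.102,.116),((.5462,.2425),.017,.102,.116),((.440,.079),.0195,.096,.118)):
        for z in(z0,z1):
            p=proj(c,[(x+r*np.cos(t),y+r*np.sin(t),z) for t in a]); cv2.polylines(B,[((p+.5)*S).astype(int)],True,(0,255,0),1)
        u,v=(proj(c,[(x,y,.07)])[0]*S).astype(int); ts.append(B[v-140:v+140,u-130:u+130])
    rows.append(np.hstack(ts))
cv2.imwrite("pics/s6.png",np.vstack(rows))
for k in(0,5):
    for c,(u,v) in(("scene",(285,292)),("top",(221,247))):
        h=cv2.cvtColor(cv2.imread(f"pics/{c}{k}.png")[v-14:v+14,u-14:u+14],cv2.COLOR_BGR2HSV); m=cv2.moments(cv2.inRange(h,(15,60,90),(35,255,255)),True)
        print(k,c,round(m["m10"]/m["m00"],2),round(m["m01"]/m["m00"],2))
E
```

```text
0 scene 12.67 13.34
0 top 12.89 14.38
5 scene 12.66 13.31
5 top 12.84 14.32
```

View pics/s6.png

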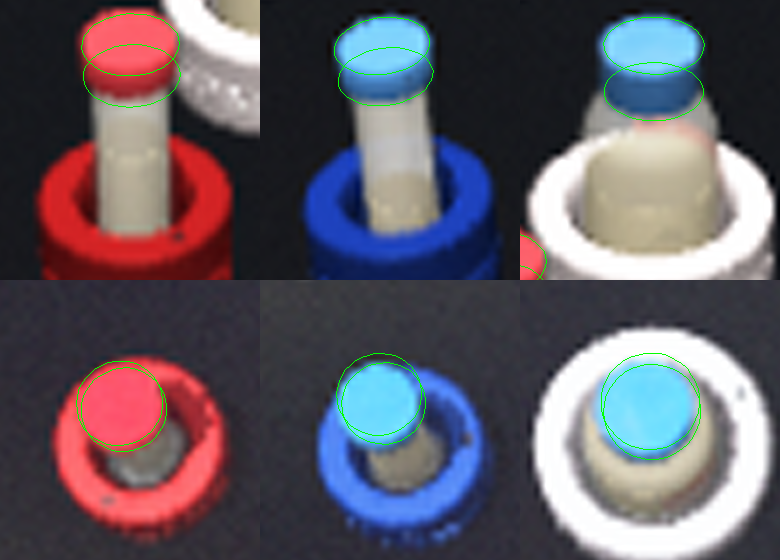

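The overlays show all four containers upright at seated height, the beaker hasn't moved, and the arm is clear. Handing in.

```bash
python3 -c "
from rig import robot
print(robot.read_state()['time_s'], robot.finish_job())"
```

```text
the job is handed in; nothing more can be done
47.0917 None
```

I handed the job in at 47 s: my last camera check showed all four containers standing upright and seated in their own blocks and the beaker unmoved, but the hand-in returned no verdict.

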